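Snap the twin-lamp clip onto the specimen bar

TASK

On the classroom bench, take the white clip that carries two round lamp heads and press it straight down onto the thicker of the two round steel bars, the one over the beetle in its dish, until its sprung arms snap round the bar and it sits fully home. It belongs at about the middle of the bar, upright, left there without being held. Leave the clip with the lens where it stands.

Things in the scene. Friction and masses are not known exactly. Their poses are not given: they have to be found in the camera images.
- lamp_clip: White plastic clip, 0.1 kg, standing mouth down on its two grey sprung arms. Origin: axis of its round seat (on the bar's axis when home), 20 mm above the table at the start; x along the seat, z up; a half turn about z is equal. Arms 26 mm apart at their tips, 20 mm below the origin; bar meets them with the origin 18 mm above its axis; 10-20 N snaps it on; the bridge stops it at home.
- lamp_clip_grip (a point): Grasp point of the same clip, 48 mm above its origin, same axes: in the grip block, 30 mm along x, 20 mm thick along y (pinch along y), reaching 26 mm below and 16 mm above this point. Under the block lies a bridge 34 x 34 x 12 mm with a round lamp head (26 mm wide, 18 high) centred 37 mm to either side along y, head tops 27 mm below this point.
- thick_bar_mid (a point): Middle of the axis of the thick level steel bar (20 mm diameter, 176 mm long), 75 mm above the table; x along the bar, z up. Fixed in a white stand (base 200 x 90 x 12 mm, uprights 90 mm high at the bar's ends), dish with a beetle below the middle, dish top 24 mm high. A second like stand with a 10 mm bar and no dish is not the one.
- lens_clip: Look-alike white clip, loose, with one upright black-rimmed lens (48 mm) on top; 100 mm tall, 30 x 30 mm in plan. Origin at the centre of its underside on the table, z up. Leave it standing.

How it is judged:
At the end, for the whole second after the job is handed in: The twin-lamp clip is snapped fully home on the thick bar and at rest: seat axis within 5 mm sideways and 4 mm in height of the bar's axis, in line with it within 11 degrees, within 25 mm of the middle of the bar, and upright within 17 degrees (x of lamp_clip in the frame of thick_bar_mid between -0.025 and 0.025 m and y of lamp_clip in the frame of thick_bar_mid between -0.005 and 0.005 m and z of lamp_clip in the frame of thick_bar_mid between -0.004 and 0.004 m and angle between the x axis of lamp_clip and the x axis of thick_bar_mid, either way round below 0.2 rad and angle between lamp_clip's own z axis and vertical below 0.3 rad and linear speed of lamp_clip below 0.02 m/s); the robot touches nothing.
It fails at once if the lens clip was pushed away by more than 30 mm or knocked over (distance of lens_clip from where it was at the start of the episode above 0.03 m or angle between lens_clip's own z axis and vertical above 0.5 rad).
It also fails if it takes over 40 s, if anything falls off the work surface, if the arm or the gripper's body presses on something with over 40 N, if the wrist force passes 120 N, or if a joint passes its speed limit or range.

ROBOT

A 6-joint arm with a two-finger parallel gripper is mounted at the origin on the work surface. World frame = base frame: x ahead of the robot, y to its left, z up, the work surface at z = 0. Lengths are in m, angles in rad, forces in N, time in s.
With the tool pointing down it reaches from about 0.35 to 0.775 m from the base axis. Payload 7.3 kg.
Tool frame: the origin (TCP) lies at the very end of the fingers, on their centre line; the grasp point (between the pads) lies 19 mm behind it; z points along the fingers, y is the line along which they close (so a half turn about z gives the same grasp; the last joint's range is limited). The gripper opens to 92 mm and grips with 3 to 60 N. Pads are 19 mm wide; open, the fingers measure 130 mm over their backs; the gripper's body (75 mm by 190 mm) begins 47 mm behind the grasp point.
Start: joints at [-1.353, 0.342, 1.524, -0, 1.275, -0.146], TCP at [0.187, -0.491, 0.227] pointing down, gripper open.
Joint ranges: [-2.53, 2.53], [-0.77, 2.02], [0.04, 2.7], [-1, 4.14], [0.28, 2.66], [-3.11, 3.11]. Speed limits (rad/s): [2.57, 2.57, 3.14, 3.14, 3.14, 3.14].

INTERFACE

Orientations are given as [roll, pitch, yaw] about the fixed x, y, z axes, in that order (R = Rz(yaw) Ry(pitch) Rx(roll)).
In Python, from cell import robot gives the robot as it stands. The module is installed in compiled form; this text tells all that it offers.
- The arm moves only by the tool arm_command, never from a script. Its argument "moves" is a list of rows, each a list of 3 entries, a list of its own where there are three numbers: the shift along the tool's x, y, z in m, then the turn, a rotation vector about the tool's x, y, z in rad, then the finger opening in m, from 0 to 0.0918. In form: [[[dx, dy, dz], [ax, ay, az], claw], ...]. A call has exactly 5 rows; each row is the pose to reach, as a shift and turn from the pose commanded when the call began, along the tool's axes at that moment; what a row does not reach only later rows make up. A row lasts 1/10 s, in which the tool goes at most 50 mm and 8.59 degrees, less where a joint would pass 70% of its speed; a pose out of reach is approached as far as the arm can. A call with a gripper value outside its range is refused whole. The fingers move at their own pace and stop on an object; "squeeze" is the grip in N (left out, the last holds). Time passes only in rows, so rows that repeat a pose let the fingers close, or fill a call up. It gives the time, the measured TCP pose, the force, the opening and the grip force at its end, in the units of the state.
- robot.observe(): the state, without advancing time (a new reading comes with each control period).
- robot.read_camera(name): name is "scene" or "top"; returns the picture (420x560x3 uint8, red, green, blue); there is no depth.
- robot.camera_model(name): a dict with "fx", "fy", "cx", "cy" (pixels), "R" (3x3) and "t" (3): a world point X has camera coordinates R X + t. Camera axes: x right, y down, z forward; pixel columns grow to the right and rows downward; lengths in m; the calibration is good to about 2 mm. A picture is of the moment at which its call begins. camera_model takes no time and is no camera call.
- robot.hand_in(): hands the job in; it is judged then, once.
The state is a dict: "time": time; "qpos": joint angles; "qvel": joint speeds; "joint_efforts": joint torques, N m; "tool_pos": TCP position; "tool_rot": TCP orientation; "contact_force": force on the tool from outside, world axes, zero at the start; "torque": the same for the moment, N m; "opening": finger opening in m; "grip_force": force on a finger pad.
Only numpy, scipy, OpenCV 4.12 (cv2) and the standard library are available. Lean on these libraries where they do the work, as an engineer would, in place of code of your own. Each camera call takes 0.05 s, during which the arm holds its last target. There are 200 camera calls.

## Working session

There is one attempt and no reset: what is moved stays moved. The work goes in short steps, Python scripts to look and compute and a tool call to move; the robot and the scene stay as the last step left them, time stands still between calls to the robot, and variables do not carry over. Pictures are saved under pics/ and viewed, at most 10 in all, crops included, and the job is handed in when it is done.

Besides the shell and the picture viewer there is one more tool, called after "Emit:" as name([rows], argument=value, ...), one row to a line, values as JSON. arm_command: Moves the arm, as the interface text tells. Its arguments: {"type":"object","properties":{"moves":{"type":"array"},"squeeze":{"type":"number"}},"required":["moves"]}

```bash
mkdir -p pics; python3 - <<'E'
from cell import robot
import cv2,numpy as np
for n in("scene","top"):
    cv2.imwrite(f"pics/{n}0.png",robot.read_camera(n)[:,:,::-1]); m=robot.camera_model(n)
    print(n,m["fx"],m["fy"],m["cx"],m["cy"],np.round(m["R"],3).tolist(),np.round(m["t"],3), np.round(-m["R"].T@m["t"],3))
s=robot.observe();print(s["tool_rot"],s["tool_pos"],s["contact_force"],s["time"])
E
```

```text
scene 489.51319662597655 489.51319662597655 273.2555266867574 212.20852518232024 [[-0.878, 0.478, 0.008], [0.386, 0.719, -0.578], [-0.282, -0.505, -0.816]] [ 0.496 -0.151  1.106] [0.806 0.43  0.811]
top 406.6568696181452 406.6568696181452 283.3073463779708 207.41282281490018 [[-0.021, -0.999, 0.03], [-0.997, 0.019, -0.073], [0.072, -0.032, -0.997]] [-0.038  0.55   0.883] [ 0.484 -0.02   0.922]
[-3.14024904e+00 -2.07798293e-04  3.63798410e-01] [ 0.18676048 -0.49026605  0.22613116] [ 0.55859419 -0.27075858 -0.32110501] 0.1
```

View pics/scene0.png

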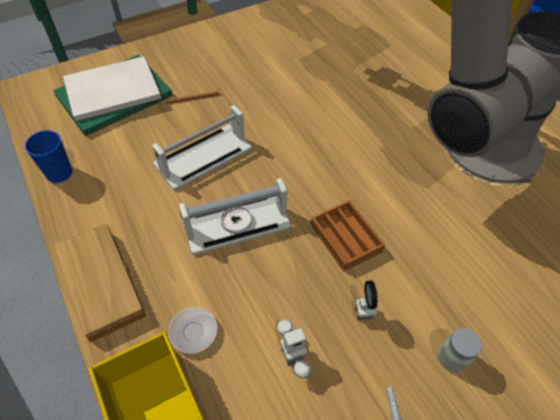

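View pics/top0.png

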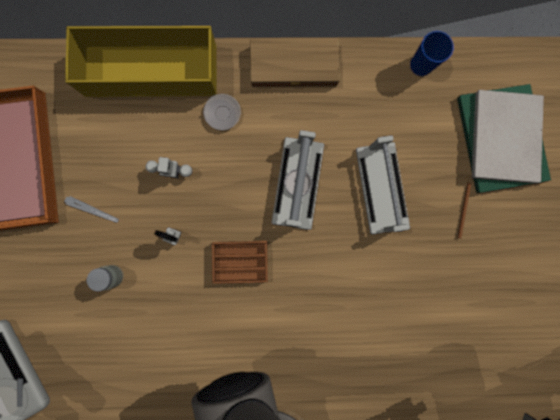

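The scene view shows the lamp clip at about (294,346) and the dish stand at (236,218). In the top view they are at (169,168) and (300,180), and the lens clip is at (168,236). I'll take enlarged crops for exact pixels.

```bash
python3 - <<'E'
import cv2,numpy as np
t=cv2.imread("pics/top0.png");s=cv2.imread("pics/scene0.png")
def crop(im,x,y,w,h,k):
    return cv2.resize(im[y:y+h,x:x+w],None,fx=k,fy=k,interpolation=cv2.INTER_CUBIC)
a=np.hstack([crop(t,139,145,60,45,6.6667),crop(s,265,315,60,45,6.6667)])
b=np.hstack([crop(t,250,125,100,75*110//100-7,4),crop(s,170,175,100,75*110//100-7,4)])
b=np.hstack([crop(t,235,125,133,110,3)[:,:399],crop(s,165,172,133,100,3)[:300]] if 0 else [crop(t,235,126,133,106,3),crop(s,170,172,133,106,3)])
p=np.vstack([a[:, :798],b[:298]]);print(p.shape);cv2.imwrite("pics/c1.png",p[:600])
E
```

```text
(598, 798, 3)
```

View pics/c1.png

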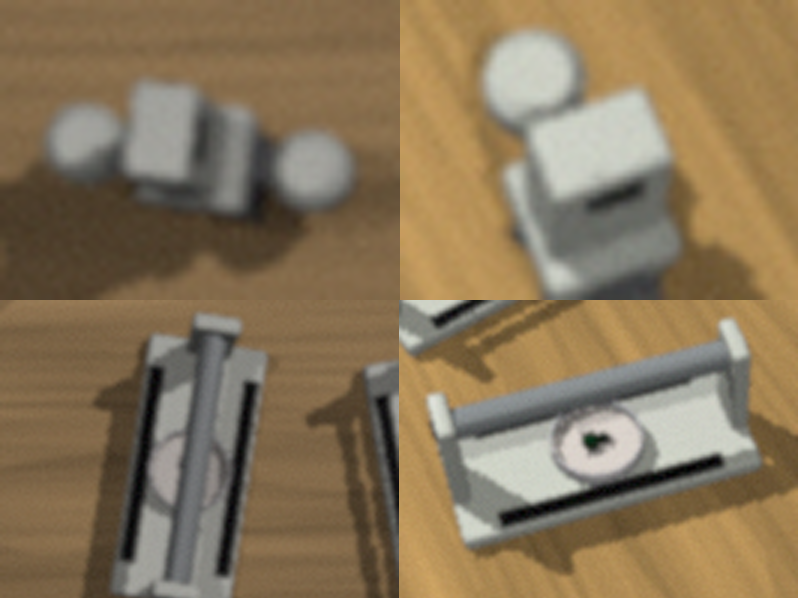

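The crop gives the lamp head tops at top-view pixels (151.7,166) and (186.2,170.2), with the block top centre at (163.7,164.5). The thick bar's ends are at crop (211,337) and (180,583) from above, and (452,420) and (727,354) in the scene view.

```bash
cat >h.py <<'E'
from cell import robot
import numpy as np,cv2
M={n:robot.camera_model(n) for n in("scene","top")}
def ray(n,u,v):
    m=M[n];d=m["R"].T@np.array([(u-m["cx"])/m["fx"],(v-m["cy"])/m["fy"],1]);return -m["R"].T@m["t"],d
def pl(n,u,v,z):
    c,d=ray(n,u,v);return c+d*(z-c[2])/d[2]
def proj(n,X):
    m=M[n];p=m["R"]@X+m["t"];return np.array([m["fx"]*p[0]/p[2]+m["cx"],m["fy"]*p[1]/p[2]+m["cy"]])
def un(u,v,u0,v0,x0,y0,k): return x0+(u-u0+.5)/k-.5,y0+(v-v0+.5)/k-.5
E
python3 - <<'E'
from h import *
np.set_printoptions(precision=4,suppress=True)
T=lambda u,v:un(u,v,0,0,139,145,6.6667); S=lambda u,v:un(u,v,400,0,265,315,6.6667)
a=pl("top",*T(85,140),.041);b=pl("top",*T(315,168),.041);g=pl("top",*T(165,130),.084)
print("clip",a,b,(a+b)/2,np.linalg.norm(a-b),g,"lampdir",np.degrees(np.arctan2(*(a-b)[1::-1])))
print("scene head",pl("scene",*S(531,80),.041),"blk",pl("scene",*S(598,143),.084))
T=lambda u,v:un(u,v,0,300,235,126,3); S=lambda u,v:un(u,v,399,300,170,172,3)
for n,f,p,q in(("top",T,(211,337),(180,583)),("scene",S,(452,420),(727,354))):
    a=pl(n,*f(*p),.075);b=pl(n,*f(*q),.075);print(n,a,b,(a+b)/2,np.linalg.norm(a-b),np.degrees(np.arctan2(*(a-b)[1::-1])))
# base corners z=.012
c=[pl("top",*T(*p),.012) for p in((150,337),(266,352),(233,600),(113,592))];print(np.array(c))
print("lens",pl("top",168,236,.05))
# lens
E
```

```text
clip [0.6437 0.2362 0.041 ] [0.6333 0.162  0.041 ] [0.6385 0.1991 0.041 ] 0.07493558482819078 [0.6386 0.1992 0.084 ] lampdir 82.02987535552178
scene head [0.6343 0.1657 0.041 ] blk [0.6377 0.2012 0.084 ]
top [ 0.6914 -0.096   0.075 ] [ 0.5181 -0.0701  0.075 ] [ 0.6048 -0.083   0.075 ] 0.1752372774130065 -8.52079411261628
scene [ 0.6901 -0.1015  0.075 ] [ 0.5164 -0.0667  0.075 ] [ 0.6032 -0.0841  0.075 ] 0.1770857805365964 -11.344711029770883
[[ 0.7076 -0.0554  0.012 ]
 [ 0.6948 -0.1432  0.012 ]
 [ 0.5072 -0.1132  0.012 ]
 [ 0.515  -0.0237  0.012 ]]
lens [0.4906 0.1982 0.05  ]
```

Emit:
arm_command([
  [[0.04,-0.029,0],[0,0,0.1],0.0918],
  [[0.08,-0.058,0],[0,0,0.2],0.0918],
  [[0.12,-0.088,0],[0,0,0.3],0.0918],
  [[0.16,-0.117,0],[0,0,0.4],0.0918],
  [[0.2,-0.147,0],[0,0,0.504],0.0918],
])

```text
time: 0.6
tool_pos: [0.322, -0.2803, 0.2266]
tool_rot: [-3.141, 0.0, -0.145]
contact_force: [1.0, 0.8, 0.4]
opening: 0.0917
grip_force: 0.0
```

```bash
cat >go.py <<'E'
import sys
from h import *
from scipy.spatial.transform import Rotation as Ro
s=robot.observe();R=Ro.from_euler("xyz",s["tool_rot"]);t=np.array(eval(sys.argv[1]));yaw=np.radians(float(sys.argv[2]))
G=Ro.from_euler("xyz",[np.pi,0,yaw])
print("t",s["time"],"pos",s["tool_pos"].round(4),"rot",s["tool_rot"].round(4),"F",s["contact_force"].round(1),"op",s["opening"],s["grip_force"])
print("shift",(R.inv().apply(t-s["tool_pos"])).round(4),"turn",(R.inv()*G).as_rotvec().round(4))
E
python3 go.py "[.638,.200,.15]" -8
```

```text
t 0.6 pos [ 0.322  -0.2803  0.2266] rot [-3.1415  0.     -0.1451] F [1.  0.8 0.4] op 0.09173127322754393 0.0
shift [ 0.2433 -0.5209  0.0766] turn [-0.0001  0.     -0.0054]
```

Emit:
arm_command([
  [[0.02,-0.043,0],[0,0,0],0.0918],
  [[0.04,-0.086,0],[0,0,0],0.0918],
  [[0.06,-0.129,0],[0,0,0],0.0918],
  [[0.08,-0.172,0],[0,0,0],0.0918],
  [[0.1,-0.215,0],[0,0,0],0.0918],
])

```text
time: 1.1
tool_pos: [0.4511, -0.0813, 0.2266]
tool_rot: [3.141, 0.0, -0.14]
contact_force: [1.2, -1.0, 0.4]
opening: 0.0917
grip_force: 0.0
```

Emit:
arm_command([
  [[0.02,-0.043,0],[0,0,0],0.0918],
  [[0.04,-0.086,0],[0,0,0],0.0918],
  [[0.06,-0.129,0],[0,0,0],0.0918],
  [[0.08,-0.172,0],[0,0,0],0.0918],
  [[0.1,-0.215,0],[0,0,0],0.0918],
])

```text
time: 1.6
tool_pos: [0.5801, 0.1176, 0.2263]
tool_rot: [3.141, 0.001, -0.14]
contact_force: [1.1, -0.7, 0.7]
opening: 0.0921
grip_force: 0.0
```

```bash
python3 go.py "[.638,.200,.15]" -8
```

```text
t 1.6 pos [0.5801 0.1176 0.2263] rot [ 3.1412e+00  7.0000e-04 -1.3990e-01] F [ 1.1 -0.7  0.7] op 0.09211182346448188 0.0
shift [ 0.0459 -0.0897  0.0762] turn [ 0.0004  0.0007 -0.0003]
```

Emit:
arm_command([
  [[0.02,-0.043,0],[0,0,0],0.0918],
  [[0.044,-0.088,0.02],[0,0,0],0.0918],
  [[0.044,-0.088,0.05],[0,0,0],0.0918],
  [[0.044,-0.088,0.076],[0,0,0],0.0918],
  [[0.044,-0.088,0.076],[0,0,0],0.0918],
])

```text
time: 2.1
tool_pos: [0.6328, 0.1967, 0.1454]
tool_rot: [3.138, 0.009, -0.139]
contact_force: [-0.0, -0.4, -0.1]
opening: 0.0921
grip_force: 0.0
```

```bash
python3 go.py "[.638,.200,.05]" -8; python3 - <<'E'
from h import *
t=robot.read_camera("top")[:,:,::-1];s=robot.read_camera("scene")[:,:,::-1]
k=lambda im,x,y,w,h:cv2.resize(im[y:y+h,x:x+w],(400,400),interpolation=cv2.INTER_CUBIC)
cv2.imwrite("pics/c2.png",np.hstack([k(t,120,120,100,100),k(s,230,280,120,120)]))
E
```

```text
t 2.1 pos [0.6328 0.1967 0.1454] rot [ 3.1383  0.0093 -0.1395] F [-0.  -0.4 -0.1] op 0.09206959137243675 0.0
shift [ 0.0056 -0.0043  0.0954] turn [0.0033 0.0093 0.0002]
```

View pics/c2.png

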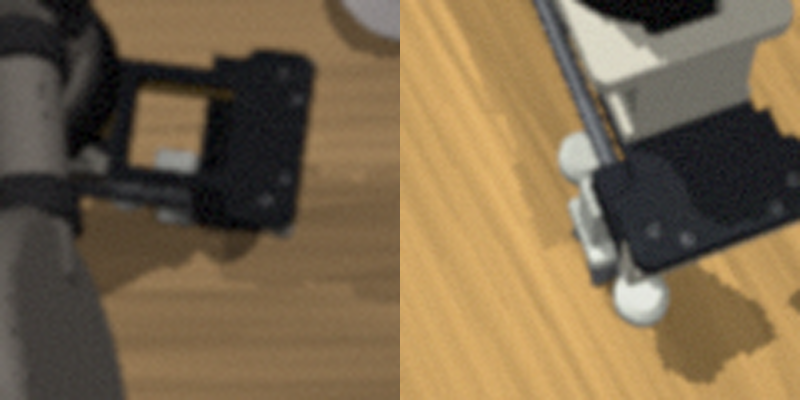

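The picture shows the gripper over the clip at about crop (180,180), with the heads clear on both sides. Descending now, with a settling row.

Emit:
arm_command([
  [[0.003,-0.002,0.0],[0,0,0],0.0918],
  [[0.003,-0.002,0.03],[0,0,0],0.0918],
  [[0.003,-0.002,0.05],[0,0,0],0.0918],
  [[0.003,-0.002,0.06],[0,0,0],0.0918],
  [[0.003,-0.002,0.06],[0,0,0],0.0918],
])

```text
time: 2.7
tool_pos: [0.6387, 0.198, 0.0907]
tool_rot: [3.141, 0.001, -0.141]
contact_force: [0.1, 0.6, 0.2]
opening: 0.0917
grip_force: 0.0
```

```bash
python3 go.py "[.638,.200,.052]" -8
```

```text
t 2.7 pos [0.6387 0.198  0.0907] rot [ 3.1414e+00  5.0000e-04 -1.4060e-01] F [0.1 0.6 0.2] op 0.09165267049748253 0.0
shift [-0.0009 -0.0019  0.0387] turn [ 0.0002  0.0005 -0.001 ]
```

Emit:
arm_command([
  [[0,-0.002,0.012],[0,0,0],0.0918],
  [[0,-0.002,0.024],[0,0,0],0.0918],
  [[0,-0.002,0.034],[0,0,0],0.0918],
  [[0,-0.002,0.038],[0,0,0],0.0918],
  [[0,-0.002,0.038],[0,0,0],0.0918],
])

```text
time: 3.2
tool_pos: [0.6385, 0.2001, 0.0517]
tool_rot: [3.141, 0.002, -0.14]
contact_force: [0.6, -0.9, 0.1]
opening: 0.0923
grip_force: 0.0
```

Emit:
arm_command([
  [[0,0,0],[0,0,0],0.04],
  [[0,0,0],[0,0,0],0.03],
  [[0,0,0],[0,0,0],0.02],
  [[0,0,0],[0,0,0],0.01],
  [[0,0,0],[0,0,0],0.01],
], squeeze=40)

```text
time: 3.7
tool_pos: [0.6391, 0.2003, 0.0529]
tool_rot: [-3.142, -0.0, -0.14]
contact_force: [0.3, 0.0, -1.1]
opening: 0.0564
grip_force: 0.0
```

Emit:
arm_command([
  [[0,0,0],[0,0,0],0.01],
  [[0,0,0],[0,0,0],0.01],
  [[0,0,0],[0,0,0],0.01],
  [[0,0,0],[0,0,0],0.01],
  [[0,0,0],[0,0,0],0.01],
])

```text
time: 4.2
tool_pos: [0.639, 0.2002, 0.0526]
tool_rot: [3.142, 0.0, -0.14]
contact_force: [0.5, 0.6, -0.5]
opening: 0.0195
grip_force: 40.0
```

Emit:
arm_command([
  [[0,0,-0.02],[0,0,0],0.01],
  [[0,0,-0.05],[0,0,0],0.01],
  [[0,0,-0.08],[0,0,0],0.01],
  [[0,0,-0.11],[0,0,0],0.01],
  [[0,0,-0.12],[0,0,0],0.01],
])

```text
time: 4.7
tool_pos: [0.6403, 0.2006, 0.1763]
tool_rot: [-3.14, -0.005, -0.14]
contact_force: [0.7, 0.2, -1.4]
opening: 0.0198
grip_force: 40.0
```

```bash
python3 go.py "[.604,-.0835,.165]" -9
```

```text
t 4.7 pos [0.6403 0.2006 0.1763] rot [-3.1398 -0.0054 -0.1401] F [ 0.7  0.2 -1.4] op 0.01977031633286203 39.99083697795868
shift [0.0036 0.2864 0.0108] turn [-0.0018 -0.0054  0.017 ]
```

Emit:
arm_command([
  [[0,0.03,0],[0,0,0],0.01],
  [[0.001,0.07,0],[0,0,0],0.01],
  [[0.002,0.11,0],[0,0,0],0.01],
  [[0.003,0.15,0],[0,0,0.01],0.01],
  [[0.003,0.19,0],[0,0,0.017],0.01],
])

```text
time: 5.2
tool_pos: [0.6145, 0.0103, 0.1714]
tool_rot: [3.141, 0.002, -0.157]
contact_force: [1.1, -0.1, -1.4]
opening: 0.02
grip_force: 40.0
```

Emit:
arm_command([
  [[0,0.03,0],[0,0,0],0.01],
  [[0.0,0.06,0],[0,0,0],0.01],
  [[0.0,0.085,0],[0,0,0],0.01],
  [[0.0,0.096,0],[0,0,0],0.01],
  [[0,0.096,0],[0,0,0],0.01],
])

```text
time: 5.7
tool_pos: [0.5999, -0.0841, 0.1719]
tool_rot: [-3.142, 0.001, -0.159]
contact_force: [1.0, 0.6, -0.7]
opening: 0.0197
grip_force: 40.0
```

Emit:
arm_command([
  [[0,0,0],[0,0,0],0.01],
  [[0.0,0,0],[0,0,0],0.01],
  [[0.0,0,0],[0,0,0],0.01],
  [[0.0,0,0],[0,0,0],0.01],
  [[0,0,0],[0,0,0],0.01],
])

```text
time: 6.2
tool_pos: [0.6004, -0.0826, 0.1727]
tool_rot: [3.142, -0.0, -0.156]
contact_force: [0.0, -0.9, -1.8]
opening: 0.0198
grip_force: 40.0
```

```bash
python3 go.py "[.604,-.0835,.13]" -9; python3 - <<'E'
from h import *
t=robot.read_camera("top")[:,:,::-1];s=robot.read_camera("scene")[:,:,::-1]
k=lambda im,x,y,w,h:cv2.resize(im[y:y+h,x:x+w],(400,400),interpolation=cv2.INTER_CUBIC)
cv2.imwrite("pics/c3.png",np.hstack([k(t,250,130,100,100),k(s,170,150,133,133)]))
E
```

```text
t 6.2 pos [ 0.6004 -0.0826  0.1727] rot [ 3.1415e+00 -1.0000e-04 -1.5640e-01] F [ 0.  -0.9 -1.8] op 0.01984773298690864 39.990867376327515
shift [0.0036 0.0003 0.0427] turn [ 0.0001 -0.0001  0.0006]
```

View pics/c3.png

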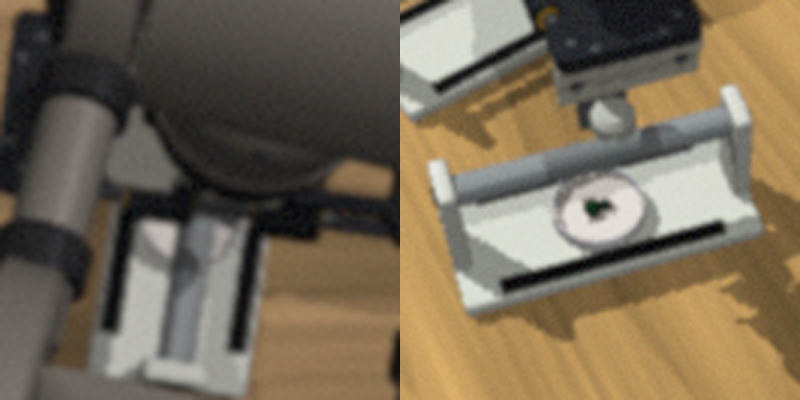

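The scene crop shows the clip hanging over the middle of the thick bar, with its near head at crop (612,118), and the stand clear. Descending to just above contact.

Emit:
arm_command([
  [[0.003,0,0.01],[0,0,0],0.01],
  [[0.003,0,0.025],[0,0,0],0.01],
  [[0.003,0,0.035],[0,0,0],0.01],
  [[0.003,0,0.043],[0,0,0],0.01],
  [[0.003,0,0.043],[0,0,0],0.01],
], squeeze=55)

```text
time: 6.8
tool_pos: [0.6027, -0.0833, 0.1282]
tool_rot: [-3.141, 0.002, -0.157]
contact_force: [-0.4, 0.6, -1.3]
opening: 0.0194
grip_force: 55.0
```

Emit:
arm_command([
  [[0,0,0],[0,0,0],0.01],
  [[0,0,0.001],[0,0,0],0.01],
  [[0,0,0.002],[0,0,0],0.01],
  [[0,0,0.003],[0,0,0],0.01],
  [[0,0,0.004],[0,0,0],0.01],
])

```text
time: 7.3
tool_pos: [0.6037, -0.0833, 0.1262]
tool_rot: [-3.141, -0.001, -0.157]
contact_force: [1.1, 2.9, 1.2]
opening: 0.0196
grip_force: 55.0
```

```bash
python3 go.py "[.604,-.0835,.1076]" -9; python3 - <<'E'
from h import *
s=robot.read_camera("scene")[:,:,::-1]
k=lambda im,x,y,w,h:cv2.resize(im[y:y+h,x:x+w],(600,600),interpolation=cv2.INTER_CUBIC)
cv2.imwrite("pics/c4.png",k(s,200,170,75,75))
E
```

```text
t 7.3 pos [ 0.6037 -0.0833  0.1262] rot [-3.141e+00 -1.100e-03 -1.573e-01] F [1.1 2.9 1.2] op 0.01961710596853114 54.992709159851074
shift [0.0003 0.0002 0.0186] turn [-0.0006 -0.0011 -0.0002]
```

View pics/c4.png

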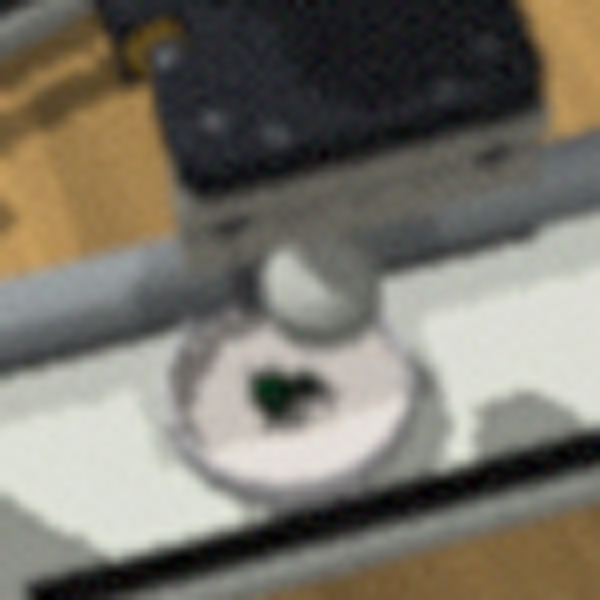

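Contact has started with a +y force of about 3 N, so the clip sits slightly too far toward -y. I'll shift it 1.5 mm and press on gently.

Emit:
arm_command([
  [[0,-0.0015,0],[0,0,0],0.01],
  [[0,-0.0015,0],[0,0,0],0.01],
  [[0,-0.0015,0.001],[0,0,0],0.01],
  [[0,-0.0015,0.001],[0,0,0],0.01],
  [[0,-0.0015,0.001],[0,0,0],0.01],
])

```text
time: 7.85
tool_pos: [0.6037, -0.0823, 0.125]
tool_rot: [3.141, -0.001, -0.157]
contact_force: [1.3, -0.3, 3.5]
opening: 0.0197
grip_force: 55.0
```

Emit:
arm_command([
  [[0,0,0.002],[0,0,0],0.01],
  [[0,0,0.004],[0,0,0],0.01],
  [[0,0,0.006],[0,0,0],0.01],
  [[0,0,0.008],[0,0,0],0.01],
  [[0,0,0.01],[0,0,0],0.01],
])

```text
time: 8.35
tool_pos: [0.6036, -0.0822, 0.1147]
tool_rot: [3.141, -0.0, -0.157]
contact_force: [-0.4, -0.6, -0.0]
opening: 0.0199
grip_force: 55.0
```

Emit:
arm_command([
  [[0,0,0.002],[0,0,0],0.01],
  [[0,0,0.004],[0,0,0],0.01],
  [[0,0,0.006],[0,0,0],0.01],
  [[0,0,0.006],[0,0,0],0.01],
  [[0,0,0.006],[0,0,0],0.01],
])

```text
time: 8.85
tool_pos: [0.6028, -0.0819, 0.1076]
tool_rot: [-3.141, 0.002, -0.157]
contact_force: [-0.9, -0.2, -8.0]
opening: 0.0199
grip_force: 55.0
```

Emit:
arm_command([
  [[0,0,0.001],[0,0,0],0.01],
  [[0,0,0.002],[0,0,0],0.01],
  [[0,0,0.002],[0,0,0],0.01],
  [[0,0,0.002],[0,0,0],0.01],
  [[0,0,0.002],[0,0,0],0.01],
])

```text
time: 9.35
tool_pos: [0.6031, -0.082, 0.1073]
tool_rot: [3.141, 0.001, -0.157]
contact_force: [-5.7, 0.3, 3.4]
opening: 0.0197
grip_force: 55.0
```

It has stopped at the home height. One more firm push, then release.

Emit:
arm_command([
  [[0,0,0.001],[0,0,0],0.01],
  [[0,0,0.001],[0,0,0],0.01],
  [[0,0,0.001],[0,0,0],0.01],
  [[0,0,0.0],[0,0,0],0.01],
  [[0,0,-0.001],[0,0,0],0.01],
])

```text
time: 9.85
tool_pos: [0.6032, -0.082, 0.1074]
tool_rot: [3.142, 0.001, -0.157]
contact_force: [-1.7, -0.8, -6.6]
opening: 0.0193
grip_force: 55.0
```

Emit:
arm_command([
  [[0,0,0],[0,0,0],0.0918],
  [[0,0,0],[0,0,0],0.0918],
  [[0,0,0],[0,0,0],0.0918],
  [[0,0,0],[0,0,0],0.0918],
  [[0,0,0],[0,0,0],0.0918],
])

```text
time: 10.35
tool_pos: [0.6038, -0.0822, 0.1079]
tool_rot: [3.141, -0.001, -0.157]
contact_force: [0.3, -0.3, -1.0]
opening: 0.0548
grip_force: 0.0
```

Emit:
arm_command([
  [[0,0,0],[0,0,0],0.0918],
  [[0,0,0],[0,0,0],0.0918],
  [[0,0,0],[0,0,0],0.0918],
  [[0,0,0],[0,0,0],0.0918],
  [[0,0,0],[0,0,0],0.0918],
])

```text
time: 10.85
tool_pos: [0.6036, -0.0821, 0.1077]
tool_rot: [3.142, -0.0, -0.157]
contact_force: [0.6, 1.1, -0.7]
opening: 0.0914
grip_force: 0.0
```

Emit:
arm_command([
  [[0,0,-0.02],[0,0,0],0.0918],
  [[0,0,-0.05],[0,0,0],0.0918],
  [[0,0,-0.08],[0,0,0],0.0918],
  [[0,0,-0.11],[0,0,0],0.0918],
  [[0,0,-0.13],[0,0,0],0.0918],
])

```text
time: 11.35
tool_pos: [0.6041, -0.0822, 0.2402]
tool_rot: [3.141, -0.003, -0.157]
contact_force: [0.4, -0.1, 0.1]
opening: 0.0915
grip_force: 0.0
```

Emit:
arm_command([
  [[-0.04,0,0],[0,0,0],0.0918],
  [[-0.08,0,0],[0,0,0],0.0918],
  [[-0.12,0,0],[0,0,0],0.0918],
  [[-0.15,0,0],[0,0,0],0.0918],
  [[-0.15,0,0],[0,0,0],0.0918],
])

```text
time: 11.85
tool_pos: [0.4523, -0.0578, 0.2381]
tool_rot: [3.142, 0.001, -0.157]
contact_force: [0.1, -0.3, -0.0]
opening: 0.092
grip_force: 0.0
```

```bash
python3 go.py "[.604,-.0835,.1076]" -9; python3 - <<'E'
from h import *
t=robot.read_camera("top")[:,:,::-1];s=robot.read_camera("scene")[:,:,::-1]
k=lambda im,x,y,w,h:cv2.resize(im[y:y+h,x:x+w],(400,400),interpolation=cv2.INTER_CUBIC)
cv2.imwrite("pics/c5.png",np.hstack([k(t,250,130,100,100),k(s,170,150,133,133)]))
E
```

```text
t 11.85 pos [ 0.4523 -0.0578  0.2381] rot [ 3.1416e+00  1.2000e-03 -1.5710e-01] F [ 0.1 -0.3 -0. ] op 0.09198642578032262 0.0
shift [0.154  0.0017 0.1303] turn [ 0.      0.0012 -0.0001]
```

View pics/c5.png

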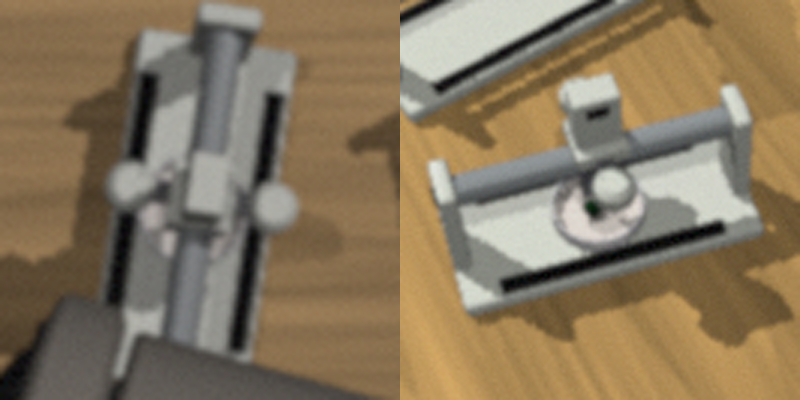

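The clip sits upright on the thick bar near its middle, with heads at top crop (130,187) and (276,207), and the arm is clear.

```bash
python3 -c "
from cell import robot
print(robot.hand_in())"
```

```text
the job is handed in; nothing more can be done
None
```

I handed the job in with the lamp clip pressed to its home height on the thick bar, upright near the middle and released. The lens clip was never approached, and the hand-in returned no verdict.

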